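# Seat the neck block in the corner of the gluing jig with the locating pin

### The job

Take the locating pin (square wooden handle, steel shaft) out of its rack and put the shaft well down into the hole of the dark wooden neck block that lies loose on the corner jig. Using only the pin in the hole, not the gripper itself, push the block into the corner until it lies flat and sits square against both fences, and finish while still gripping the pin and pressing the block against both fences at once: do not let go. Leave the awl in its rack and the offcut on the jig where they are.

Things in the scene. Friction and masses are not known exactly. Their poses are not given: they have to be found in the camera images.
- pin_center (a point): Centre of the handle of the locating pin: a square wooden handle 24 x 24 mm, 60 mm tall, with an 8 mm round steel shaft 30 mm long below its flat lower end. z runs up the shaft axis, x and y are square to the handle's faces. At the start the pin stands upright in one of the two holes of the rack, its handle resting on the rack's top; this point is 30 mm above the rack's top.
- pin_tip (a point): Lower end of the steel shaft, on its axis, 60 mm below the handle's centre. The last 5 mm taper to 4 mm in diameter.
- rack: Fixed light wooden rack block, 60 (x) x 170 (y) x 44 mm high, origin at the centre of its underside. Two 12 mm holes, 36 mm deep, at y = +40 and -40 mm, hold the pin and the awl, either way round.
- jig: Fixed plywood base of the corner jig, 15 mm thick, x from -125 to +115 mm, y from -105 to +105 mm, origin on its underside. Two fences on it, tops 35 mm above the bench: A with its inner face at jig x = +85 mm, B with its inner face at jig y = -75 mm. With the block home its hole is at jig (+50, -43) mm: it is pushed along jig +x and -y. All waxed, so the block slides (friction about 0.3).
- fence_a: Fence A, 20 (x) x 170 (y) x 20 mm, fixed to the jig, along the jig's y; origin at the centre of its underside. Its inner face looks to the jig's -x.
- fence_b: Fence B, 145 (x) x 20 (y) x 20 mm, fixed to the jig, along the jig's x; origin at the centre of its underside. Its inner face looks to the jig's +y.
- block: Dark wooden neck block, about 0.17 kg: body 70 (x) x 64 (y) x 36 mm high, and a foot 28 mm long, 64 mm wide and 14 mm high on its -x side. Origin at the centre of the underside of the 70 x 64 body, straight below the hole. It lies loose on the jig's base, 30 to 80 mm off the fences and turned by up to about 20 degrees; home, its axes are parallel to the jig's, its +x face on fence A and its -y face on fence B.
- hole (a point): Centre of the mouth of the round hole, 14 mm in diameter, straight through the 36 mm of the block; at its top face, 51 mm above the bench. Axes as the block's.
- awl: Bystander: awl with a round dark pear-shaped handle, 30 mm wide and 45 mm tall, in the rack's other hole; origin 30 mm below the rack's top.
- offcut: Bystander: small light wooden offcut 30 x 40 x 18 mm on the jig's free corner (-x, +y), origin under its centre.
Mind the look-alikes: they are no part of the job. Leave any orange or white look-alike of the part that bears pin_center alone.

How it is judged:
By the outcome, as a careful person would: the job done as asked, in the order asked, and still so for the second after the job is handed in, while the arm keeps its last pose, push and grip.
It also fails if it takes over 56 s, if anything falls off the work surface, if the arm or the gripper's body presses on something with over 40 N, if the wrist force passes 120 N, or if a joint passes its speed limit or range.

### The arm

A 6-joint arm with a two-finger parallel gripper is mounted at the origin on the work surface. World frame = base frame: x ahead of the robot, y to its left, z up, the work surface at z = 0. Lengths are in m, angles in degrees, forces in N, time in s.
With the tool pointing down it reaches from about 0.25 to 0.8 m from the base axis. Payload 8.5 kg.
Tool frame: the origin (TCP) lies midway between the tips of the shut fingers; the grasp point (between the pads) lies 19 mm behind it; z points along the fingers, y is the line along which they close (so a half turn about z gives the same grasp; the last joint's range is limited). The gripper opens to 85 mm and grips with 20 to 120 N. Pads are 22 mm wide; open, the fingers measure 114 mm over their backs; the gripper's body (76 mm by 85 mm) begins 54 mm behind the grasp point. The pads swing forward as they close: fully open they stand 13 mm farther back than shut.
Start: joints at [77.177, 13.648, -0.773, 75.585, 0, 90], TCP at [0.117, 0.512, 0.231] pointing down, gripper open.
Joint ranges: [-152.45, 152.45], [-59.26, 108.67], [-65.41, 83.53], [-104.44, 129.93], [-82.83, 76.93], [-180, 180]. Speed limits (degrees/s): [127.2, 127.2, 159.86, 180, 180, 180].

### API

Orientations are given as a 3x3 rotation matrix whose columns are the frame's x, y, z axes.
In Python, from station import telemetry, optics, job gives the robot as it stands.
- The arm moves only by the shell command python3 -m creep 'ROWS' [FORCE]. ROWS is JSON, one flat list of numbers, 5 for each row, row after row: the shift along the world's x, y, z in m, then the turn about the world's z in degrees, then the finger opening in m, from 0 to 0.0854. In form: [tx, ty, tz, yaw, grip, tx, ty, tz, yaw, grip, ...]. A call has 1 to 12 rows; each row shifts and turns the commanded pose from where the row before left it; what a row does not reach is not made up. A row lasts 1/8 s, in which the tool goes at most 62.5 mm and 10.7 degrees, less where a joint would pass 70% of its speed; a pose out of reach is approached as far as the arm can. A call is refused whole if a number of a shift passes 0.0625 or a number of a turn 10.7, either way. A call with a gripper value outside its range is refused whole. The fingers move at their own pace and stop on an object; FORCE is the grip in N (left out, the last holds). Time passes only in rows, so rows that do not move let the fingers close. It gives the time, the measured TCP pose, the force, the opening and the grip force at its end, in the units of the state.
- telemetry.state(): the state, without advancing time (a new reading comes with each control period).
- optics.camera(name): name is "scene" or "top"; returns a dict with "pixels" (480x640x3 uint8, blue, green, red), "fov_y" (degrees; the focal length in pixels is half the picture's height over the tangent of half this angle, whatever the lens; pixels are square), "cx", "cy" (the principal point, pixels), "R" (3x3) and "t" (3): a world point X has camera coordinates R X + t. Camera axes: x right, y down, z forward; pixel columns grow to the right and rows downward; lengths in m; the calibration is good to about 2 mm. A picture is of the moment at which its call begins. There is no depth.
- job.sign_off(): hands the job in; it is judged then, once.
Trained networks look in a picture, given as the dict that the camera call returned (one of the last four; its "shot" number tells which), for a name from the list of things; names that differ only in an ending like _2 or _b are one class to them, and where a whole thing is asked for, a point or a joint stands for the part that bears it (a point fixed in the world has none). Each returns a list of dicts, best first, with "confidence" (0 to 1); they miss things now and then, are a little off and sometimes report something else, mostly with a low value. They report only what shows in the picture. A call takes as long as a camera call. They do not tell look-alikes from the thing itself.
- optics.outline_of(picture, query): "region" (480x640 bool, what is visible of it) and "location" ([column, row] in pixels, amid what is visible of it).
- optics.landmark_of(picture, query): "location" ([column, row] in pixels: a listed point, or the origin of a listed thing).
The state is a dict: "clock": time; "q": joint angles; "qvel": joint speeds; "effort": joint torques, N m; "eef_pos": TCP position; "eef_rot": TCP orientation; "force": force on the tool from outside, world axes, zero at the start; "ft_torque": the same for the moment, N m; "finger_gap": opening from 0.0 (shut) to 1.0 (fully open); "grasp_force": force on a finger pad.
Only numpy, scipy, OpenCV 4.12 (cv2) and the standard library are available. Lean on these libraries where they do the work, as an engineer would, in place of code of your own. Each camera call takes 0.05 s, during which the arm holds its last target. There are 200 camera calls.

## Working session

There is one attempt and no reset: what is moved stays moved. The work goes in short steps, Python scripts to look and compute and a shell command to move; the robot and the scene stay as the last step left them, time stands still between calls to the robot, and variables do not carry over. Pictures are saved under pics/ and viewed, at most 10 in all, crops included, and the job is handed in when it is done.

```bash
mkdir -p pics; ls; python3 - <<'E'
from station import telemetry, optics
import cv2
s=telemetry.state(); print(s['clock'],s['eef_pos'],s['eef_rot'],s['finger_gap'],s['force'])
for n in ("scene","top"):
    p=optics.camera(n); cv2.imwrite(f'pics/{n}0.png',p['pixels'])
    print(n,p['fov_y'],p['cx'],p['cy'],p['R'],p['t'])
    for q in("pin_center","pin_tip","rack","jig","fence_a","fence_b","block","hole","awl","offcut"):
        print(q,[( [round(float(v)) for v in d['location']],round(d['confidence'],2)) for d in optics.landmark_of(p,q)[:4]])
E
```

```text
pics
0.0 [0.1164004  0.51149856 0.23066407] [[-9.75071492e-01  2.21890717e-01 -3.08418436e-04]
 [ 2.21890931e-01  9.75070421e-01 -1.44527569e-03]
 [-1.99635644e-05 -1.47768237e-03 -9.99998908e-01]] 0.9965605311149018 [ 0.0656431  -0.42144638 -0.4258866 ]
scene 44.44569944351194 322.0081921902471 236.2139840699748 [[-0.84772618  0.53030357  0.01176588]
 [ 0.43834167  0.71286473 -0.54743079]
 [-0.29869198 -0.45891394 -0.83676825]] [ 0.43172859 -0.24354429  1.16570308]
pin_center [([365, 376], 0.96), ([410, 415], 0.93), ([441, 349], 0.92)]
pin_tip [([436, 365], 0.75), ([405, 429], 0.55)]
rack [([420, 345], 0.77)]
jig [([261, 152], 0.71), ([331, 157], 0.2)]
fence_a [([232, 119], 0.84), ([213, 163], 0.81)]
fence_b [([232, 119], 0.84), ([213, 163], 0.81)]
block [([253, 153], 0.84), ([213, 162], 0.15)]
hole [([250, 142], 0.71)]
awl [([415, 320], 0.56)]
offcut [([330, 160], 0.95), ([252, 143], 0.24)]
top 52.002693802875385 318.32729204694016 233.30512890692685 [[ 0.02481776 -0.99932795 -0.02697642]
 [-0.99795006 -0.02317318 -0.05965476]
 [ 0.05898954  0.02840162 -0.99785449]] [0.0580328  0.52661912 0.95815801]
pin_center [([163, 185], 0.84), ([207, 182], 0.51), ([189, 238], 0.5)]
pin_tip [([177, 195], 0.78)]
rack [([219, 247], 0.79)]
jig [([494, 236], 0.51)]
fence_a [([494, 240], 0.97), ([465, 194], 0.81)]
fence_b [([494, 240], 0.97), ([465, 194], 0.81)]
block [([448, 230], 0.74), ([409, 287], 0.18)]
hole [([455, 228], 0.89)]
awl [([238, 253], 0.54)]
offcut [([407, 288], 0.84)]
```

```bash
python3 - <<'E'
import cv2
a=cv2.imread('pics/scene0.png');b=cv2.imread('pics/top0.png')
c=a[270:470,330:530]; d=b[150:300,130:280]
cv2.imwrite('pics/crop0.png',cv2.hconcat([cv2.resize(c,(400,400),interpolation=cv2.INTER_CUBIC),cv2.resize(d,(400,400),interpolation=cv2.INTER_CUBIC)]))
E
```

```text
(no output)
```

View pics/top0.png

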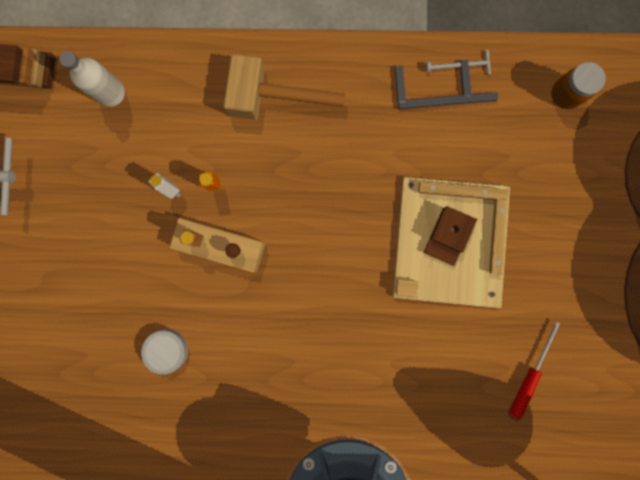

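View pics/scene0.png

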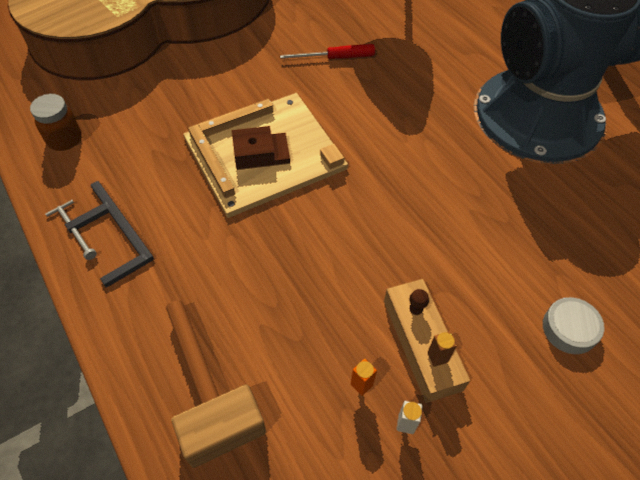

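View pics/crop0.png

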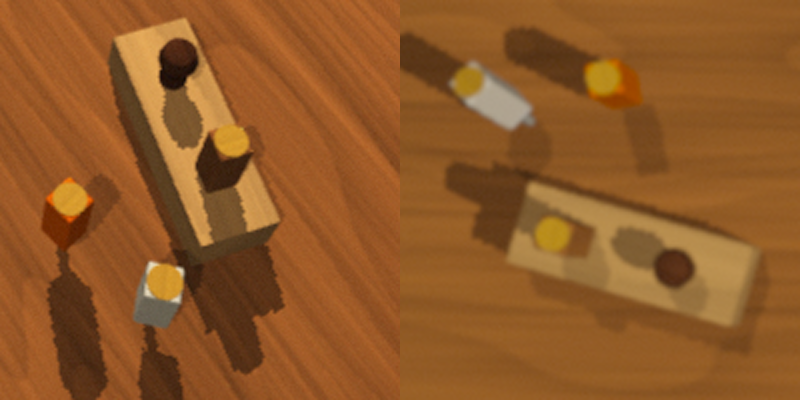

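Candidates for the pin: orange at top (207,182) / scene (365,376), white at top (163,185) / scene (410,415), and plain wood at top (189,238) / scene (441,349). The crop shows the plain wood one is the only square handle standing in the rack, next to the dark round awl at top (233,251), so that one is the pin. The block is at top (452,235), with its foot towards the robot.

```bash
cat > h.py <<'E'
import numpy as np, cv2
from scipy.optimize import minimize
from station import telemetry, optics
def proj(p,X):
    f=240/np.tan(np.radians(p['fov_y']/2)); c=np.asarray(X)@np.array(p['R']).T+p['t']
    return c[:,:2]/c[:,2:]*f+[p['cx'],p['cy']]
def ray_z(p,uv,z):
    f=240/np.tan(np.radians(p['fov_y']/2)); R=np.array(p['R']); C=-R.T@p['t']
    d=R.T@np.array([(uv[0]-p['cx'])/f,(uv[1]-p['cy'])/f,1]); return C+d*(z-C[2])/d[2]
def box(x0,x1,y0,y1,z0,z1): return np.array([[x,y,z] for x in(x0,x1) for y in(y0,y1) for z in(z0,z1)])/1000
M={'pin_center':[box(-12,12,-12,12,44,104)],'block':[box(-35,35,-32,32,15,51),box(-63,-35,-32,32,15,29)],
 'jig':[box(-125,115,-105,105,0,15)],'rack':[box(-30,30,-85,85,0,44)]}
def place(X,q):
    c,s=np.cos(q[2]),np.sin(q[2]); return X@np.array([[c,s,0],[-s,c,0],[0,0,1]])+[q[0],q[1],0]
def sil(p,parts,q,S=4):
    m=np.zeros((480*2,640*2),np.uint8)
    for b in parts:
        h=cv2.convexHull(proj(p,place(b,q)).astype(np.float32)*2+.5)
        cv2.fillConvexPoly(m,np.round(h*16).astype(np.int32),1,shift=4)
    return m
def fit(views,name,q0):
    # views: list of (picture, region)
    T=[(p,cv2.resize(r.astype(np.uint8),(1280,960),interpolation=cv2.INTER_LINEAR)) for p,r in views]
    def cost(q): 
        return sum(np.count_nonzero(sil(p,M[name],q)!=r)/max(r.sum(),1) for p,r in T)
    best=None
    for k in range(2):
        s=minimize(cost,q0,method='Nelder-Mead',options=dict(initial_simplex=[q0]+[list(np.array(q0)+d) for d in np.diag([.008,.008,.15])],xatol=1e-5,fatol=1e-5)); q0=list(s.x)
    return s.x,s.fun
def region(p,name,near=None):
    o=optics.outline_of(p,name)
    if near is not None: o=sorted(o,key=lambda d:np.hypot(*(np.array(d['location'])-near)))
    return o[0]['region']
E
python3 - <<'E'
from h import *
P={n:optics.camera(n) for n in('top','scene')}
near={'pin_center':((188,239),(441,349)),'block':((450,235),(255,150)),'jig':((450,240),(265,155)),'rack':((219,247),(425,340))}
z={'pin_center':.074,'block':.035,'jig':.01,'rack':.03}
y0={'pin_center':-15,'block':-25,'jig':-4,'rack':75-90}
for n in near:
    q0=list(ray_z(P['top'],near[n][0],z[n])[:2])+[np.radians(y0[n])]
    R=[(P[v],region(P[v],n,near[n][i])) for i,v in enumerate(('top','scene'))]
    for sub in (R,R[:1],R[1:]):
        q,c=fit(sub,n,q0); print(n,np.round(q[:2],4),round(np.degrees(q[2]),1),round(c,3))
for v in P:
    for n,zz in(('hole',.051),('pin_center',.074)):
        for d in optics.landmark_of(P[v],n): print(v,n,np.round(ray_z(P[v],d['location'],zz)[:2],4),round(d['confidence'],2))
print(telemetry.state()['clock'])
E
```

```text
pin_center [0.5063 0.3064] -11.4 0.229
pin_center [0.5063 0.307 ] -12.2 0.091
pin_center [0.5058 0.3058] -4.5 0.124
block [ 0.5378 -0.189 ] -22.3 0.089
block [ 0.5382 -0.1893] -22.2 0.031
block [ 0.538  -0.1887] -21.8 0.056
jig [ 0.5198 -0.1935] -4.1 0.528
jig [ 0.52   -0.1926] -3.8 0.237
jig [ 0.5203 -0.1944] -4.6 0.287
rack [0.4966 0.2677] -14.5 0.536
rack [0.4963 0.2677] -14.6 0.259
rack [0.4966 0.2668] -14.6 0.273
top hole [ 0.5439 -0.189 ] 0.57
top pin_center [0.5608 0.2913] 0.92
top pin_center [0.502  0.3105] 0.85
top pin_center [0.6424 0.3942] 0.6
scene hole [ 0.5357 -0.1835] 0.87
scene pin_center [0.5059 0.3039] 0.96
scene pin_center [0.5856 0.3038] 0.79
scene pin_center [0.5313 0.2843] 0.33
1.8
```

```bash
python3 -m creep '[0.04,-0.021,0,0,0.05,0.04,-0.021,0,0,0.05,0.04,-0.021,0,0,0.05,0.04,-0.021,0,0,0.05,0.04,-0.021,0,0,0.05,0.04,-0.021,0,0,0.05,0.04,-0.021,0,0,0.05,0.04,-0.021,0,0,0.05,0.04,-0.021,-0,0,0.05,0.03,-0.016,-0.03,0,0.05,0,0,-0.03,0,0.05,0,0,0,0,0.05]' 40
```

```text
clock: 3.3
eef_pos: [0.5055, 0.3058, 0.1692]
eef_rot: [[-0.975, 0.223, -0.004], [0.223, 0.975, -0.002], [0.003, -0.003, -1.0]]
force: [-0.8, 1.1, 1.1]
finger_gap: 0.583
grasp_force: 0.0
```

```bash
python3 -m creep '[0.001,0.0005,-0.03,0,0.05,0,0,-0.03,0,0.05,0,0,-0.03,0,0.05,0,0,-0.02,0,0.05,0,0,0,0,0.05,0,0,0,0,0.015,0,0,0,0,0.015,0,0,0,0,0.015,0,0,0,0,0.015,0,0,0,0,0.015]' 60
```

```text
clock: 4.55
eef_pos: [0.5083, 0.3079, 0.0631]
eef_rot: [[-0.975, 0.222, 0.002], [0.222, 0.975, 0.001], [-0.002, 0.002, -1.0]]
force: [-0.9, -1.1, 6.4]
finger_gap: 0.275
grasp_force: 59.1
```

```bash
python3 -m creep '[0,0,0.02,0,0.015,0,0,0.03,0,0.015,0,0,0.04,0,0.015,0,0,0.03,0,0.015,0,0,0,0,0.015]' 60
python3 - <<'E'
from h import *
a=[]
for v in('top','scene'):
    p=optics.camera(v); e=telemetry.state()['eef_pos']; u=proj(p,np.array([e]))[0]
    x,y=[int(np.clip(k,100,m-100)) for k,m in zip(u,(640,480))]
    a.append(cv2.resize(p['pixels'][y-100:y+100,x-100:x+100],(400,400),interpolation=cv2.INTER_CUBIC))
    for n in('pin_tip','pin_center'):
        print(v,n,x,y,[(np.round(d['location']),round(d['confidence'],2)) for d in optics.landmark_of(p,n)[:4]],)
    print('pred tip',proj(p,np.array([[e[0],e[1],e[2]-.049],[e[0],e[1],e[2]+.011]])))
cv2.imwrite('pics/grasp.png',cv2.hconcat(a))
E
```

```text
clock: 5.18
eef_pos: [0.5089, 0.3082, 0.1846]
eef_rot: [[-0.975, 0.222, 0.005], [0.222, 0.975, 0.003], [-0.004, 0.004, -1.0]]
force: [0.5, -0.6, -0.8]
finger_gap: 0.276
grasp_force: 58.8
top pin_tip 172 234 [(array([172., 192.]), 0.83), (array([219., 179.]), 0.78), (array([236., 252.]), 0.38)]
top pin_center 172 234 [(array([152., 168.]), 0.61), (array([210., 213.]), 0.57)]
pred tip [[181.26398447 235.84330008]
 [170.0600272  233.84060281]]
scene pin_tip 457 316 [(array([353., 387.]), 0.94), (array([403., 435.]), 0.83), (array([451., 334.]), 0.68)]
scene pin_center 457 316 [(array([395., 374.]), 0.95), (array([460., 314.]), 0.94)]
pred tip [[449.97707329 332.89417698]
 [459.56732961 312.64556359]]
```

View pics/grasp.png

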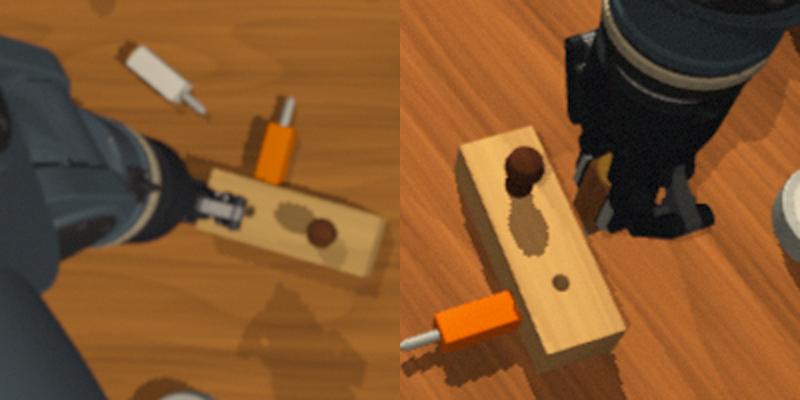

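The pin is held upright and the predicted tip in the scene view (450,333) matches the detected one (451,334). Both look-alikes now lie on the bench beside the rack, clear of my path. Next I carry the pin over the block.

```bash
python3 -m creep '[0.0,-0.03,0,0,0.015,0.003,-0.05,0,0,0.015,0.003,-0.05,0,0,0.015,0.003,-0.05,0,0,0.015,0.003,-0.05,0,0,0.015,0.003,-0.05,0,0,0.015,0.003,-0.05,0,0,0.015,0.003,-0.05,0,0,0.015,0.003,-0.05,0,0,0.015,0.003,-0.045,-0.02,0,0.015,0.003,-0.022,-0.03,0,0.015,0,0,-0.015,0,0.015]' 60
python3 -m creep '[0,0,0,0,0.015,0,0,0,0,0.015]' 60
python3 - <<'E'
from h import *
a=[]
e=np.array(telemetry.state()['eef_pos'])
for v in('top','scene'):
    p=optics.camera(v); u=proj(p,np.array([e-[0,0,.05]]))[0]
    x,y=u.astype(int); x=max(x,60);y=max(y,60)
    a.append(cv2.resize(p['pixels'][y-60:y+60,x-60:x+60],(400,400),interpolation=cv2.INTER_CUBIC)); print(v,x,y)
    for n in('pin_tip','hole'):
        print(v,n,[(np.round(d['location'],1),round(d['confidence'],2),np.round(ray_z(p,d['location'],e[2]-.049 if n=='pin_tip' else .051),4)) for d in optics.landmark_of(p,n)[:4]],)
    print('pred tip, hole',proj(p,np.array([e-[0,0,.049],[.5378,-.189,.051]])))
    o=region(p,'block',(450,235) if v=='top' else (255,150))
    print('block',fit([(p,o)],'block',[.5378,-.189,-.39]))
print(e,telemetry.state()['clock'])
cv2.imwrite('pics/hover.png',cv2.hconcat(a))
E
```

```text
clock: 6.98
eef_pos: [0.5365, -0.1908, 0.114]
eef_rot: [[-0.975, 0.224, -0.003], [0.224, 0.975, 0.001], [0.003, 0.0, -1.0]]
force: [0.2, 0.9, -0.7]
finger_gap: 0.271
grasp_force: 58.9
clock: 7.22
eef_pos: [0.5379, -0.1888, 0.117]
eef_rot: [[-0.975, 0.221, 0.001], [0.221, 0.975, -0.0], [-0.001, -0.0, -1.0]]
force: [0.2, 0.6, -0.4]
finger_gap: 0.271
grasp_force: 58.9
top 456 228
top pin_tip [(array([215.9, 178. ]), 0.92, array([0.6227, 0.2664, 0.068 ])), (array([466.9, 192.7]), 0.63, array([ 0.6045, -0.2067,  0.068 ])), (array([173.8, 191. ]), 0.57, array([0.5962, 0.3459, 0.068 ]))]
top hole [(array([455.1, 227.5]), 0.95, array([ 0.5401, -0.1896,  0.051 ]))]
pred tip, hole [[456.96227817 228.01462344]
 [454.76201685 228.69835926]]
block (array([ 0.53575951, -0.18813919, -0.39219482]), np.float64(0.6410416666666666))
scene 251 134
scene pin_tip [(array([353. , 387.1]), 0.61, array([0.6392, 0.2845, 0.068 ])), (array([254.3, 136.1]), 0.44, array([ 0.5363, -0.1827,  0.068 ])), (array([258.7, 155.3]), 0.42, array([ 0.551 , -0.1397,  0.068 ]))]
scene hole [(array([251.7, 143.1]), 0.96, array([ 0.5419, -0.185 ,  0.051 ])), (array([249.8, 107.1]), 0.39, array([ 0.5025, -0.2658,  0.051 ]))]
pred tip, hole [[251.83982762 134.23650185]
 [252.68614787 140.77216812]]
block (array([ 0.53785144, -0.18886601, -0.38761123]), np.float64(0.04527363184079602))
[ 0.53789413 -0.18884226  0.11704746] 7.625
```

View pics/hover.png

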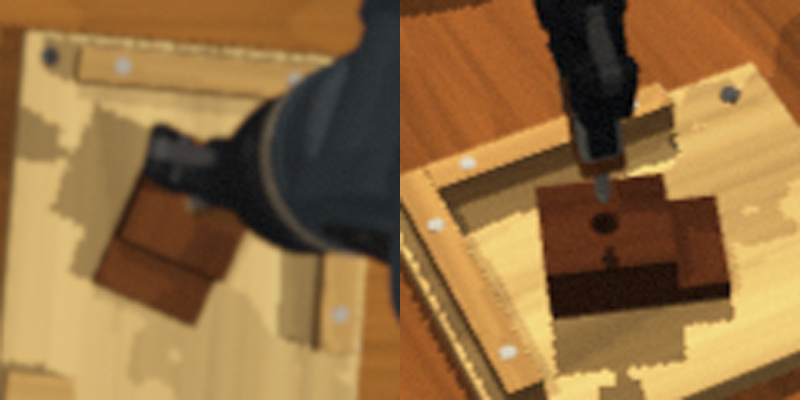

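In the scene crop the tip is at (252,134) and the hole mouth at (252,141). Both match the predictions from the calibration to within a pixel, so the pin is above the hole and I lower it.

```bash
python3 -m creep '[0,0,-0.008,0,0.015,0,0,-0.008,0,0.015,0,0,-0.006,0,0.015,0,0,-0.004,0,0.015,0,0,0,0,0.015]' 60
```

```text
clock: 8.25
eef_pos: [0.5373, -0.1896, 0.0899]
eef_rot: [[-0.975, 0.222, -0.001], [0.222, 0.975, 0.0], [0.001, -0.0, -1.0]]
force: [-0.2, -0.6, -0.7]
finger_gap: 0.273
grasp_force: 58.9
```

Tip at about z=0.041, already 10 mm into the hole with no force. I continue down.

```bash
python3 -m creep '[0,0,-0.006,0,0.015,0,0,-0.006,0,0.015,0,0,-0.003,0,0.015,0,0,0,0,0.015]' 80
```

```text
clock: 8.75
eef_pos: [0.5373, -0.1896, 0.075]
eef_rot: [[-0.975, 0.222, -0.001], [0.222, 0.975, 0.0], [0.001, -0.0, -1.0]]
force: [0.2, -0.3, -1.3]
finger_gap: 0.268
grasp_force: 80.7
```

```bash
python3 -m creep '[0.005,-0.0004,0,0,0.015,0.005,-0.0004,0,0,0.015,0.005,-0.0004,0,0,0.015,0.005,-0.0004,0,0,0.015,0.005,-0.0004,0,0,0.015,0.004,-0.0003,0,0,0.015,0.003,-0.0002,0,0,0.015,0,0,0,0,0.015]' 80
```

```text
clock: 9.75
eef_pos: [0.5698, -0.1922, 0.0752]
eef_rot: [[-0.975, 0.222, 0.0], [0.222, 0.975, -0.0], [-0.0, -0.0, -1.0]]
force: [0.4, 0.3, 0.4]
finger_gap: 0.267
grasp_force: 80.7
```

```bash
python3 -m creep '[0.001,0,0,0,0.015,0.001,0,0,0,0.015,0.001,0,0,0,0.015,0.001,0,0,0,0.015,0,0,0,0,0.015]' 80
```

```text
clock: 10.38
eef_pos: [0.5737, -0.1922, 0.0753]
eef_rot: [[-0.975, 0.222, 0.0], [0.222, 0.975, -0.0], [-0.0, -0.0, -1.0]]
force: [-0.6, 0.0, -1.0]
finger_gap: 0.267
grasp_force: 80.7
```

```bash
python3 -m creep '[0.001,0,0,0,0.015,0.001,0,0,0,0.015,0,0,0,0,0.015]' 80
```

```text
clock: 10.75
eef_pos: [0.5746, -0.1923, 0.0751]
eef_rot: [[-0.975, 0.222, -0.002], [0.222, 0.975, -0.0], [0.002, -0.001, -1.0]]
force: [-5.4, -0.5, 0.4]
finger_gap: 0.274
grasp_force: 81.1
```

```bash
python3 -m creep '[0.001,0,0,0,0.015,0,0,0,0,0.015]' 80
python3 - <<'E'
from h import *
p=optics.camera('scene')
q,c=fit([(p,region(p,'block',(240,145)))],'block',[.5715,-.192,-.1]); print(q[:2],np.degrees(q[2]),c)
cv2.imwrite('pics/push.png',cv2.resize(p['pixels'][80:210,170:350],(720,520),interpolation=cv2.INTER_CUBIC))
E
```

```text
clock: 11.0
eef_pos: [0.5748, -0.1923, 0.075]
eef_rot: [[-0.975, 0.222, -0.003], [0.222, 0.975, -0.001], [0.003, -0.001, -1.0]]
force: [-7.3, -2.1, 2.4]
finger_gap: 0.268
grasp_force: 81.3
[ 0.569579   -0.19289856] -3.685748276476993 0.22636103151862463
```

View pics/push.png

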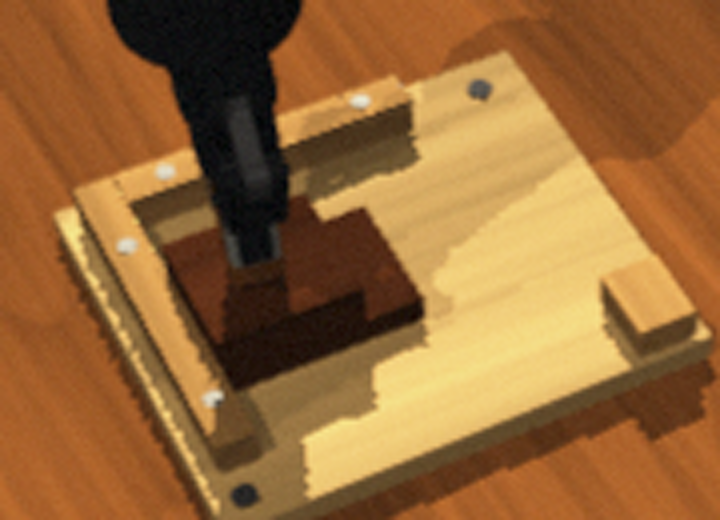

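The block lies square against fence A, shown in the picture at about (200,310). Next I slide it along A towards fence B.

```bash
python3 -m creep '[-0.0003,-0.004,0,0,0.015,-0.0003,-0.004,0,0,0.015,-0.0003,-0.004,0,0,0.015,-0.0003,-0.004,0,0,0.015,-0.0003,-0.004,0,0,0.015,-0.0003,-0.004,0,0,0.015,-0.0003,-0.004,0,0,0.015,-0.0003,-0.004,0,0,0.015,-0.0003,-0.004,0,0,0.015,-0.0003,-0.004,0,0,0.015,-0.0002,-0.003,0,0,0.015,0,0,0,0,0.015]' 80
```

```text
clock: 12.6
eef_pos: [0.572, -0.2347, 0.0748]
eef_rot: [[-0.975, 0.222, -0.002], [0.222, 0.975, 0.001], [0.003, 0.001, -1.0]]
force: [-5.5, 1.4, 0.8]
finger_gap: 0.272
grasp_force: 81.2
```

```bash
python3 -m creep '[0,-0.0015,0,0,0.015,0,-0.0015,0,0,0.015,0,-0.0015,0,0,0.015,0,-0.0015,0,0,0.015,0,-0.001,0,0,0.015,0,0,0,0,0.015]' 80
```

```text
clock: 13.35
eef_pos: [0.5716, -0.2408, 0.0747]
eef_rot: [[-0.975, 0.222, -0.003], [0.222, 0.975, 0.003], [0.004, 0.002, -1.0]]
force: [-5.3, 4.4, 2.2]
finger_gap: 0.269
grasp_force: 81.3
```

```bash
python3 -m creep '[0,-0.001,0,0,0.015,0,-0.001,0,0,0.015,0,0,0,0,0.015]' 80; python3 -m creep '[0.001,-0.001,0,0,0.015,0.001,-0.001,0,0,0.015,0,0,0,0,0.015]' 80
```

```text
clock: 13.72
eef_pos: [0.5712, -0.2417, 0.0744]
eef_rot: [[-0.975, 0.221, -0.004], [0.221, 0.975, 0.005], [0.005, 0.004, -1.0]]
force: [-7.3, 8.4, 2.4]
finger_gap: 0.271
grasp_force: 81.2
clock: 14.1
eef_pos: [0.5714, -0.2421, 0.0741]
eef_rot: [[-0.975, 0.221, -0.007], [0.221, 0.975, 0.007], [0.009, 0.006, -1.0]]
force: [-12.2, 13.7, 6.7]
finger_gap: 0.271
grasp_force: 82.0
```

```bash
python3 - <<'E'
from h import *
a=[]
for v,(x,y),n in(('scene',(250,145),(225,150)),('top',(460,215),(475,215))):
    p=optics.camera(v)
    q,c=fit([(p,region(p,'block',n))],'block',[.5666,-.24,-.07]); print(v,q[:2],np.degrees(q[2]),c)
    print([np.round(d['location']) for d in optics.landmark_of(p,'hole')[:1]],proj(p,np.array([[.5666,-.24,.051]])))
    a.append(cv2.resize(p['pixels'][y-70:y+70,x-70:x+70],(400,400),interpolation=cv2.INTER_CUBIC))
cv2.imwrite('pics/end.png',cv2.hconcat(a)); s=telemetry.state(); print(s['clock'],s['force'],s['ft_torque'])
E
```

```text
scene [ 0.56592193 -0.23945485] -4.7439893527419095 0.2067336089781453
[array([224., 130.])] [[225.23774131 128.99684103]]
top [ 0.54292728 -0.24030543] 37.9255979741833 19.3515625
[array([481., 212.])] [[481.95504977 214.1791296 ]]
14.4 [-12.18909974  14.78383106   6.93887496] [ 3.42196185  3.05610247 -0.02219234]
```

View pics/end.png

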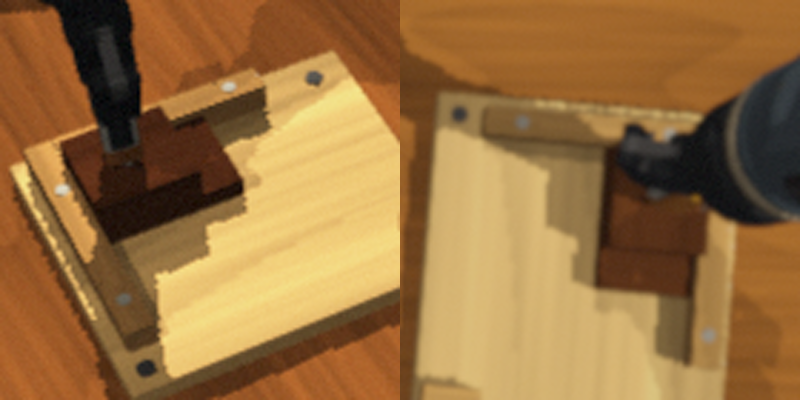

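The fitted block pose is (0.566, -0.239) at -4.7°. That is under 1 mm from home, and its yaw matches the jig's to 0.1–0.9°. Both fences are loaded at about 12–15 N with the pin still gripped.

```bash
python3 -c "
from station import job; print(job.sign_off())"
```

```text
the job is handed in; nothing more can be done
None
```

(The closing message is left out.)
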